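# Snug down a lens retaining ring with a pin spanner

### The arm

A 6-joint arm with a two-finger parallel gripper is mounted at the origin on a cart in front of the work surface, level with it; the furniture and walls round the work are solid. World frame = base frame: x ahead of the robot, y to its left, z up, the work surface at z = 0. Lengths are in mm, angles in rad, forces in N, time in s.
With the tool pointing down it reaches from about 325 to 1000 mm from the base axis. Payload 5.1 kg.
Tool frame: the origin (TCP) lies midway between the tips of the shut fingers; the grasp point (between the pads) lies 19 mm behind it; z points along the fingers, y is the line along which they close (so a half turn about z gives the same grasp; the last joint's range is limited). The gripper opens to 85 mm and grips with 20 to 120 N. Pads are 22 mm wide; open, the fingers measure 114 mm over their backs; the gripper's body (76 mm by 85 mm) begins 54 mm behind the grasp point. The pads swing forward as they close: fully open they stand 13 mm farther back than shut.
Start: joints at [1.264, 0.124, 1.65, -0, 1.367, -0.083], TCP at [144.281, 633.773, 231.322] pointing down, gripper open.
Joint ranges: [-2.61, 2.61], [-1.02, 2.33], [0.03, 2.71], [-1.35, 4.49], [0.32, 2.68], [-2.91, 2.91]. Speed limits (rad/s): [2.57, 2.57, 3.14, 3.14, 3.14, 3.14].

### API

Orientations are given as a rotation vector (axis times angle).
In Python, from rig import * gives the robot as it stands.
- The arm moves only by the shell command python3 -m pendant 'ROWS' [FORCE]. ROWS is JSON, a list of rows, each a list of 3 entries, a list of its own where there are three numbers: the turn, a rotation vector about the tool's x, y, z in rad, then the shift along the tool's x, y, z in mm, then the opening, from -1 (shut) to 1 (fully open), so that 0 is half open. In form: [[[rx, ry, rz], [tx, ty, tz], fingers], ...]. A call has 1 to 10 rows; each row is the pose to reach, as a shift and turn from the pose commanded when the call began, along the tool's axes at that moment; what a row does not reach only later rows make up. A row lasts 1/12 s, in which the tool goes at most 41.7 mm and 7.16 degrees, less where a joint would pass 70% of its speed; a pose out of reach is approached as far as the arm can. A call with a gripper value outside its range is refused whole. The fingers move at their own pace and stop on an object; FORCE is the grip in N (left out, the last holds). Time passes only in rows, so rows that repeat a pose let the fingers close. It gives the time, the measured TCP pose, the force, the opening and the grip force at its end, in the units of the state.
- observe(): the state, without advancing time (a new reading comes with each control period).
- grab_frame(name): name is "scene" or "top"; returns a dict with "color" (420x560x3 uint8, red, green, blue), "fx", "fy", "cx", "cy" (pixels), "D" ([k1, k2, p1, p2, k3] as OpenCV has them; the pictures are not rectified), "world_from_camera" (4x4, takes a point from camera to world coordinates). Camera axes: x right, y up, looking along -z (the intrinsics and any distortion apply to the point x, -y, -z); pixel columns grow to the right and rows downward; lengths in mm; the calibration is good to about 2 mm. A picture is of the moment at which its call begins. There is no depth.
- job_done(): hands the job in; it is judged then, once.
Trained networks look in a picture, given as the dict that the camera call returned (one of the last four; its "shot" number tells which), for a name from the list of things; names that differ only in an ending like _2 or _b are one class to them, and where a whole thing is asked for, a point or a joint stands for the part that bears it (a point fixed in the world has none). Each returns a list of dicts, best first, with "confidence" (0 to 1); they miss things now and then, are a little off and sometimes report something else, mostly with a low value. They report only what shows in the picture. A call takes as long as a camera call. They do not tell look-alikes from the thing itself.
- silhouettes(picture, query): "pixels" (420x560 bool, what is visible of it) and "position" ([row, column] in pixels, amid what is visible of it).
The state is a dict: "t": time; "joint_pos": joint angles; "joint_velocities": joint speeds; "joint_torque": joint torques, N m; "position": TCP position; "orientation": TCP orientation; "force": force on the tool from outside, world axes, zero at the start; "ft_torque": the same for the moment, N m; "width": finger opening in mm; "grasp_force": force on a finger pad.
Only numpy, scipy, OpenCV 4.12 (cv2) and the standard library are available. Lean on these libraries where they do the work, as an engineer would, in place of code of your own. Each camera call takes 0.05 s, during which the arm holds its last target. There are 200 camera calls.

### The job

The retaining ring of the lens standing on the desk is loose. Take the two-pronged pin spanner out of its wooden block, seat both prongs fully in the two holes of the ring before turning, then turn it clockwise (seen from above) to its stop and nip it up there, holding about 0.45 N m for a moment with both prongs sharing the load; never force the prongs, whether landing or turning (over some 20 N bends one). Then stand the spanner back in its block, not touching the glass or disturbing the things lying about.

Things in the scene. Friction and masses are not known exactly. Their poses are not given: they have to be found in the camera images.
- spanner_grip (a point): centre of the spanner's black handle: a block 36 (its x) x 20 (its y) x 58 mm tall; grasp it from above across the two wide flats (along its y). Frame: z up along the handle, x along the line through the prongs. The steel yoke below it is 64 (x) x 16 (y) x 10 mm and its underside lies 45 mm under this point; it weighs 0.13 to 0.25 kg. It starts upright in the block, loosely (about 2 mm play)
- spanner_foot (a point): centre of the underside of the spanner's yoke, midway between the prongs; axes as spanner_grip
- prong_a: one steel prong of the spanner, 6.4 mm in diameter, 9 mm long, with a tapered tip (2 mm long, 4.4 mm across at the end); origin where it leaves the yoke's underside, 25 mm from the spanner's centre line on its +x side. It bends when loaded with over 22 N from any direction
- prong_b: the like prong 25 mm to the -x side (the prongs are 50 mm apart; either may go in either hole). In the ring's holes the prongs have play of about 0.03 rad either way; 0.45 N m loads each with about 9 N, and under 5 N on either is not tight
- tip_a (a point): end of prong_a, 9 mm below the yoke's underside
- tip_b (a point): end of prong_b, 9 mm below the yoke's underside
- ring (a joint): angle of the ring (rad), growing clockwise seen from above; starts between -1.15 and -0.65, rigid stop at 0, where the torque climbs steeply (0.4 N m within 0.01 to 0.02 rad of hand turn). Turns about the lens's vertical axis against dry friction of 0.12 N m and stays where left
- ring_face (a point): centre of the ring's flat upper face, on its turning axis, 60 mm above the desk; its x axis points to hole_a and turns with the ring. The plain aluminium ring is 64 mm across outside, 37 mm inside, 10 mm thick; the rim of the black cell round it (81 mm across) is 3 mm lower
- hole_a (a point): mouth of one of the ring's two round holes (8 mm in diameter, 10 mm deep), 25 mm from the axis
- hole_b (a point): mouth of the other hole, on the opposite side of the axis
- lens_cell: the lens: a black metal cell on a round foot 108 mm across, fixed to the desk; origin at the centre of its underside, z up
- lens_glass: the glass inside the ring, 36 mm across, its crown 5.5 mm below the ring's face; must not be touched
- block_top (a point): centre of the upper face of the wooden block (96 x 52 x 30 mm, fixed): two round holes 11 mm in diameter and 15 mm deep, 25 mm either way from this centre along its x axis. The spanner stands in them on its yoke, prongs down, either way round, grip centre 45 mm above this point
- matchbox: matchbox, 55 x 36 x 14 mm, loose bystander; origin at the centre of its underside
- eraser: eraser, 44 x 20 x 11 mm, loose bystander; origin at the centre of its underside
- coffee_cup: small white cup, 63 mm across and 51 mm high, with a handle, loose bystander; origin at the centre of its underside
There are look-alikes about, which are no part of the job. Of the things like the part that bears spanner_grip, leave any that is yellow; of the rest the larger one is meant.

How it is judged (in metres and radians):
On the way, in this order (a step that is already met when the one before it is completed fails the run):
1. both prongs are seated in the ring's holes, at least 6 of their 9 mm deep, with the spanner centred within 3 mm, and the ring still within 10 mm (at its holes) of where it stood (z of each of tip_a, tip_b in the frame of ring_face below -0.006 m and horizontal distance between spanner_foot and ring_face below 0.003 m and distance of hole_a from where it was at the start of the episode below 0.01 m), for 0.1 s.
2. with both prongs still in, the ring is at its stop (within 0.03 rad) and each prong bears on it with more than 5 N, for 0.3 s (value of joint ring above -0.03 rad and z of each of tip_a, tip_b in the frame of ring_face below -0.005 m and contact force between each of prong_a, prong_b and anything else above 5 N), for 0.3 s.
At the end, for the whole second after the job is handed in: The ring is at its stop (within 0.04 rad); the spanner stands at rest, upright within 0.08 rad, with both prongs in the block's holes, its yoke's underside centred within 6 mm of the block's centre and resting on the block (27 to 34 mm above the desk) (value of joint ring above -0.04 rad and horizontal distance between spanner_foot and block_top below 0.006 m and height (world z) of spanner_foot between 0.027 and 0.034 m and angle between spanner_grip's own z axis and vertical below 0.08 rad and linear speed of prong_a below 0.02 m/s); the robot touches nothing.
It fails at once if a prong is forced: loaded with more than 22 N (contact force between any of prong_a, prong_b and anything else above 22 N).
It fails at once if the glass is touched (contact force between lens_glass and anything else above 0.3 N).
It fails at once if a bystander is moved by more than 20 mm (distance of any of matchbox, eraser, coffee_cup from where it was at the start of the episode above 0.02 m).
It also fails if it takes over 72 s, if anything falls off the work surface, if the arm or the gripper's body presses on something with over 40 N, if the wrist force passes 120 N, or if a joint passes its speed limit or range.

## Working session

There is one attempt and no reset: what is moved stays moved. The work goes in short steps, Python scripts to look and compute and a shell command to move; the robot and the scene stay as the last step left them, time stands still between calls to the robot, and variables do not carry over. Pictures are saved under pics/ and viewed, at most 10 in all, crops included, and the job is handed in when it is done.

```bash
ls; mkdir -p pics; cat > h.py <<'E'
from rig import *
import numpy as np, cv2
from scipy.spatial.transform import Rotation as R
def K(p): return np.array([[p['fx'],0,p['cx']],[0,p['fy'],p['cy']],[0,0,1.]])
def ray(p,uv):
    q=cv2.undistortPoints(np.array(uv,float).reshape(-1,1,2),K(p),np.array(p['D'],float)).reshape(-1,2)
    T=np.array(p['world_from_camera']); d=np.c_[q[:,0],-q[:,1],-np.ones(len(q))]@T[:3,:3].T
    return T[:3,3],d
def atz(p,uv,z):
    o,d=ray(p,uv); return o+d*((z-o[2])/d[:,2])[:,None]
def proj(p,X):
    T=np.linalg.inv(np.array(p['world_from_camera'])); X=np.array(X,float).reshape(-1,3)
    c=X@T[:3,:3].T+T[:3,3]; c=c*[1,-1,-1]
    return cv2.projectPoints(c,np.zeros(3),np.zeros(3),K(p),np.array(p['D'],float))[0].reshape(-1,2)
def save(p,n,crop=None,s=1):
    im=p['color'][:,:,::-1]
    if crop: r0,r1,c0,c1=crop; im=im[r0:r1,c0:c1]
    cv2.imwrite('pics/'+n,cv2.resize(im,None,fx=s,fy=s,interpolation=cv2.INTER_CUBIC))
E
python3 - <<'E'
from h import *
s=grab_frame('scene');t=grab_frame('top')
import pickle; pickle.dump((s,t),open('f0.pkl','wb'))
for n,p in(('scene',s),('top',t)):
    print(n,np.round(p['world_from_camera'],3).tolist(),p['fx'],p['D'])
    for q in('spanner_grip','prong_a','lens_cell','ring','lens_glass','matchbox','eraser','coffee_cup'):
        for r in silhouettes(p,q): 
            print(q,round(r['confidence'],2),np.round(r['position']),r['pixels'].sum())
im=np.hstack([s['color'],t['color']])
save(s,'s0.png');save(t,'t0.png')
o=observe();print(o)
E
```

```text
pics
scene [[0.829, 0.438, -0.347, 80.071], [-0.558, 0.642, -0.525, -334.605], [-0.008, 0.629, 0.777, 937.846], [0.0, 0.0, 0.0, 1.0]] 493.3741755767968 [-0.12111437  0.          0.          0.          0.        ]
spanner_grip 0.89 [230. 223.] 467
spanner_grip 0.45 [175. 244.] 232
prong_a 0.49 [256. 301.] 465
lens_cell 0.69 [273. 299.] 1888
ring 0.64 [257. 302.] 487
lens_glass 0.71 [262. 299.] 151
matchbox 0.8 [234. 295.] 329
eraser 0.67 [255. 258.] 155
coffee_cup 0.73 [193. 263.] 399
coffee_cup 0.57 [198. 184.] 682
coffee_cup 0.55 [256. 300.] 478
top [[-0.028, 0.991, -0.133, 347.395], [-1.0, -0.026, 0.015, 257.18], [0.011, 0.133, 0.991, 970.548], [0.0, 0.0, 0.0, 1.0]] 522.032941670504 [0.06180301 0.         0.         0.         0.        ]
spanner_grip 0.84 [210. 231.] 361
spanner_grip 0.84 [276. 245.] 387
spanner_grip 0.8 [207. 182.] 240
prong_a 0.63 [210. 229.] 385
prong_a 0.43 [230. 341.] 741
lens_cell 0.96 [228. 343.] 2590
ring 0.7 [218. 356.] 662
lens_glass 0.67 [226. 347.] 316
lens_glass 0.37 [228. 339.] 777
matchbox 0.88 [200. 293.] 593
matchbox 0.26 [234. 344.] 779
eraser 0.7 [256. 294.] 264
coffee_cup 0.98 [296. 157.] 1189
coffee_cup 0.29 [215. 340.] 664
{'t': 0.9, 'joint_pos': array([ 1.26443176e+00,  1.23781539e-01,  1.65027216e+00,  8.06609328e-06,
        1.36751308e+00, -8.25984980e-02]), 'joint_velocities': array([ 1.74070491e-03,  1.13365021e-04, -9.93755848e-04,  1.84745782e-03,
       -4.76629654e-05, -1.57714132e-03]), 'joint_torque': array([-1.74183577e-03, -4.23575306e+01, -3.65770626e+01, -2.06314216e-04,
        2.81287994e-04, -2.17136039e-05]), 'position': array([144.26151298, 633.78592634, 231.35065019]), 'orientation': array([-3.50760296e-01, -3.12194720e+00, -4.22773615e-05]), 'force': array([ 0.33374214,  0.36699012, -0.08018143]), 'ft_torque': array([0.03794084, 0.00472003, 0.04298979]), 'grasp_force': 0.0, 'width': 85.17124857215371}
```

```bash
python3 - <<'E'
import pickle
from h import *
s,t=pickle.load(open('f0.pkl','rb'))
save(s,'s1.png',(130,330,140,400),3)
save(t,'t1.png',(150,350,120,380),3)
E
```

```text
(no output)
```

View pics/s1.png

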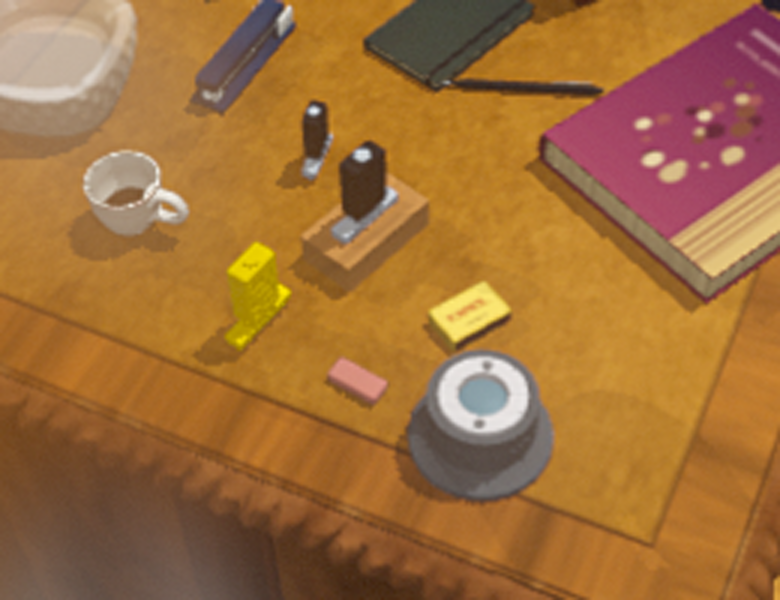

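View pics/t1.png

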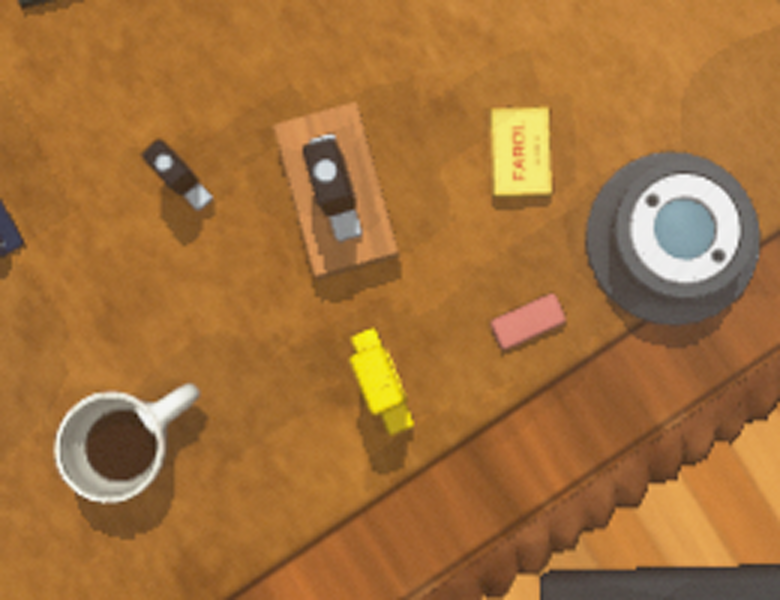

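The scene view shows the black spanner in its wooden block at crop (363,180), a smaller black one and a yellow one beside it, and the ring at (483,395) with holes at (487,366) and (479,424). The top view shows the block around (336,190), the ring centre at (686,229) and holes at (652,200) and (718,256). I'll measure these precisely next.

```bash
cat > m.py <<'E'
from h import *
def ellipse(mask):
    cs,_=cv2.findContours(mask.astype(np.uint8),cv2.RETR_EXTERNAL,cv2.CHAIN_APPROX_NONE)
    c=max(cs,key=cv2.contourArea); return cv2.fitEllipse(c)
def ring(p,c0,r=32):
    im=p['color'].astype(int); yy,xx=np.mgrid[:420,:560]
    m=(im.min(2)>150)&(np.hypot(xx-c0[0],yy-c0[1])<r)
    e=ellipse(m); return e,m
def dark(p,g,r=4):
    g=np.round(g).astype(int); gr=p['color'].sum(2).astype(float)
    yy,xx=np.mgrid[g[1]-r:g[1]+r+1,g[0]-r:g[0]+r+1]; v=gr[yy,xx]; w=np.clip(np.percentile(v,75)-v,0,None); w[w<w.max()*.35]=0
    return np.array([(w*xx).sum()/w.sum(),(w*yy).sum()/w.sum()])
E
python3 - <<'E'
import pickle
from m import *
s,t=pickle.load(open('f0.pkl','rb'))
cr=lambda x,y,c0,r0:np.array([x/3+c0,y/3+r0])-1/3
for n,p,cc,ha,hb in(('s',s,cr(483,395,140,130),cr(487,366,140,130),cr(479,424,140,130)),('t',t,cr(686,229,120,150),cr(652,200,120,150),cr(718,256,120,150))):
    e,m=ring(p,cc); a=dark(p,ha);b=dark(p,hb)
    X=atz(p,[e[0],a,b],60); 
    print(n,np.round(e[0],1),np.round(e[1],1),np.round(X,1).tolist(),'sep',np.linalg.norm(X[1]-X[2]),'mid',(X[1]+X[2])/2,'ang',np.arctan2(*(X[1]-X[2])[1::-1]))
# block corners top view
C=[cr(x,y,120,150) for x,y in((275,125),(356,103),(398,252),(314,277))]
X=atz(t,C,30);print('block t',X.round(1).tolist(),X.mean(0),[np.linalg.norm(X[i]-X[i-1]) for i in range(4)])
C=[cr(x,y,140,130) for x,y in((303,238),(349,272),(429,211))]
X=atz(s,C,30);print('block s',X.round(1).tolist(),(X[0]+X[2])/2,[np.linalg.norm(X[i]-X[i-1]) for i in (1,2)])
print('handle label t',atz(t,[cr(325,171,120,150)],104),'s',atz(s,[cr(364,154,140,130)],104))
E
```

```text
s [300.6 261.3] [25.2 29.9] [[444.5, 121.8, 60.0], [460.6, 139.0, 60.0], [425.3, 100.9, 60.0]] sep 51.901923900749715 mid [442.95561534 119.97794492  60.        ] ang 0.8231960429149265
t [347.9 225.7] [35.2 36. ] [[443.1, 122.3, 60.0], [461.1, 141.5, 60.0], [426.1, 103.3, 60.0]] sep 51.83039914519664 mid [443.60569622 122.38323626  60.        ] ang 0.8282144322481645
block t [[515.9, 364.2, 30.0], [528.2, 314.9, 30.0], [436.4, 291.2, 30.0], [422.7, 341.9, 30.0]] [475.80363944 328.07142047  30.        ] [np.float64(95.80830845624975), np.float64(50.897821000182006), np.float64(94.83119468628136), np.float64(52.486097391720726)]
block s [[425.9, 339.3, 30.0], [437.6, 289.5, 30.0], [524.9, 306.1, 30.0]] [475.41052364 322.68837056  30.        ] [np.float64(51.17395678193798), np.float64(88.81832637432166)]
handle label t [[475.86672273 328.30189976 104.        ]] s [[480.12576727 329.50273747 104.        ]]
```

```bash
cat > go.py <<'E'
import sys
from h import *
def go(x,y,z,ya):
    o=observe(); M=R.from_rotvec(o['orientation']).as_matrix()
    d=M.T@(np.array([x,y,z])-o['position']); cur=np.arctan2(M[1,1],M[0,1])
    tilt=M[:,2]
    print('t',o['t'],'pos',o['position'].round(2),'yaw_y',round(cur,4),'z',tilt.round(4),'F',o['force'].round(2),'T',o['ft_torque'].round(3),'w',o['width'],'g',o['grasp_force'])
    print('turn rz',round(-((ya-cur+np.pi)%(2*np.pi)-np.pi),4),'shift',d.round(2))
if __name__=='__main__': go(*map(float,sys.argv[1:5]))
E
python3 go.py 475.8 328 160 1.815
```

```text
t 0.9 pos [144.26 633.79 231.35] yaw_y 1.347 z [ 0.  0. -1.] F [ 0.33  0.37 -0.08] T [0.038 0.005 0.043] w 85.17124857215371 g 0.0
turn rz -0.468 shift [-391.13 -224.59   71.34]
```

```bash
python3 -m pendant '[[[0,0,-0.05],[-36,-20,0],0.2],[[0,0,-0.1],[-72,-40,0],0.2],[[0,0,-0.15],[-108,-62,0],0.2],[[0,0,-0.2],[-144,-82,0],0.2],[[0,0,-0.25],[-180,-103,0],0.2],[[0,0,-0.3],[-216,-124,0],0.2],[[0,0,-0.35],[-252,-145,0],0.2],[[0,0,-0.4],[-288,-165,0],0.2],[[0,0,-0.44],[-324,-186,10],0.2],[[0,0,-0.468],[-356,-205,30],0.2]]' && python3 go.py 475.8 328 140 1.815
```

```text
t: 1.73
position: [447.9, 355.2, 205.4]
orientation: [-0.384, 3.112, 0.005]
force: [0.6, 0.9, -0.2]
width: 50.8
grasp_force: 0.0
t 1.7333 pos [447.91 355.18 205.42] yaw_y 1.8163 z [ 0.006   0.0037 -1.    ] F [ 0.55  0.95 -0.23] T [-0.005 -0.032  0.016] w 50.82638858391366 g 0.0
turn rz 0.0013 shift [-20.01 -33.28  65.48]
```

```bash
python3 -m pendant '[[[0,0,0],[0,0,0],0.2],[[0,0,0],[0,0,0],0.2],[[0,0,0],[0,0,0],0.2]]' && python3 go.py 475.8 328 140 1.815
```

```text
t: 1.98
position: [444.7, 356.1, 202.3]
orientation: [0.381, -3.118, -0.001]
force: [0.2, -0.2, 0.3]
width: 51.5
grasp_force: 0.0
t 1.9833 pos [444.74 356.06 202.3 ] yaw_y 1.8142 z [-3.e-04  4.e-04 -1.e+00] F [ 0.25 -0.19  0.27] T [-0.007 -0.055  0.011] w 51.486970561492036 g 0.0
turn rz -0.0008 shift [-23.39 -34.75  62.28]
```

```bash
python3 -m pendant '[[[0,0,0],[-12,-17,20],0.2],[[0,0,0],[-23.4,-34.7,50],0.2],[[0,0,0],[-23.4,-34.7,75],0.2],[[0,0,0],[-23.4,-34.7,95],0.2],[[0,0,0],[-23.4,-34.7,115],0.2],[[0,0,0],[-23.4,-34.7,130],0.2],[[0,0,0],[-23.4,-34.7,140],0.2],[[0,0,0],[-23.4,-34.7,144],0.2],[[0,0,0],[-23.4,-34.7,144],0.2],[[0,0,0],[-23.4,-34.7,144],0.2]]' && python3 go.py 475.8 328 58 1.815; python3 - <<'E'
from h import *
t=grab_frame('top');s=grab_frame('scene')
cv2.imwrite('pics/g1.png',cv2.resize(np.hstack([s['color'][140:260,170:300],t['color'][150:270,170:300]])[:,:,::-1],None,fx=3,fy=3,interpolation=cv2.INTER_CUBIC))
E
```

```text
t: 2.82
position: [476.2, 328.9, 59.3]
orientation: [-0.384, 3.116, 0.001]
force: [-0.1, -0.7, 1.0]
width: 51.2
grasp_force: 0.0
t 2.8167 pos [476.23 328.89  59.27] yaw_y 1.816 z [ 1.5e-03  9.0e-04 -1.0e+00] F [-0.09 -0.72  0.97] T [ 0.022 -0.053 -0.082] w 51.158483340274934 g 0.0
turn rz 0.001 shift [ 0.64 -0.76  1.27]
```

View pics/g1.png

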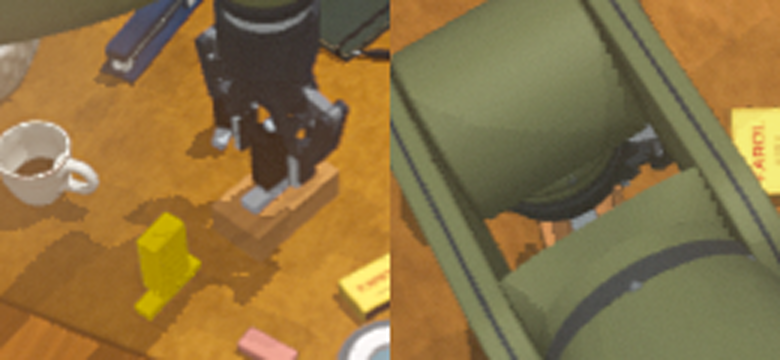

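Scene view: the open fingers straddle the handle, around (275,150) in the left half, and the arm hides it from the top camera. I'll close gently.

```bash
python3 -m pendant '[[[0,0,0],[0,0,0],0.0],[[0,0,0],[0,0,0],-0.2],[[0,0,0],[0,0,0],-0.3],[[0,0,0],[0,0,0],-0.4],[[0,0,0],[0,0,0],-0.5],[[0,0,0],[0,0,0],-0.6],[[0,0,0],[0,0,0],-0.7],[[0,0,0],[0,0,0],-0.8],[[0,0,0],[0,0,0],-0.8]]' 20 && python3 go.py 475.8 328 58 1.815
```

```text
t: 3.67
position: [476.0, 328.0, 58.3]
orientation: [-0.383, 3.118, 0.0]
force: [-0.0, -0.2, 0.9]
width: 20.0
grasp_force: 26.4
t 3.6667 pos [475.99 328.01  58.28] yaw_y 1.815 z [ 2.e-04  2.e-04 -1.e+00] F [-0.01 -0.25  0.94] T [ 0.105 -0.039  0.013] w 20.02580725758736 g 26.436234712600708
turn rz -0.0 shift [0.18 0.04 0.28]
```

```bash
python3 -m pendant '[[[0,0,0],[0,0,0],-0.8],[[0,0,0],[0,0,0],-0.8],[[0,0,0],[0,0,-3],-0.8],[[0,0,0],[0,0,-7],-0.8],[[0,0,0],[0,0,-14],-0.8],[[0,0,0],[0,0,-30],-0.8],[[0,0,0],[0,0,-55],-0.8],[[0,0,0],[0,0,-80],-0.8],[[0,0,0],[0,0,-84],-0.8],[[0,0,0],[0,0,-84],-0.8]]' 60 && python3 go.py 443.4 121.8 120 2.397
```

```text
t: 4.5
position: [477.3, 328.7, 144.8]
orientation: [-0.382, 3.113, 0.003]
force: [-0.1, 0.5, -1.3]
width: 19.2
grasp_force: 58.8
t 4.5 pos [477.32 328.65 144.84] yaw_y 1.815 z [ 0.0046  0.0024 -1.    ] F [-0.08  0.49 -1.28] T [-0.034 -0.065 -0.026] w 19.16861516117456 g 58.7666916847229
turn rz -0.582 shift [  83.05 -192.54   24.19]
```

```bash
python3 -m pendant '[[[0,0,-0.08],[10,-24,0],-0.8],[[0,0,-0.16],[22,-52,0],-0.8],[[0,0,-0.24],[34,-80,0],-0.8],[[0,0,-0.32],[46,-108,0],-0.8],[[0,0,-0.4],[58,-136,0],-0.8],[[0,0,-0.48],[68,-160,0],-0.8],[[0,0,-0.54],[76,-180,4],-0.8],[[0,0,-0.582],[81.5,-192.2,12],-0.8],[[0,0,-0.582],[81.5,-192.2,22],-0.8],[[0,0,-0.582],[81.5,-192.2,22],-0.8]]' && python3 -m pendant '[[[0,0,0],[0,0,0],-0.8],[[0,0,0],[0,0,0],-0.8]]' && python3 go.py 443.4 121.8 104 2.397; python3 - <<'E'
from h import *
t=grab_frame('top');s=grab_frame('scene')
import pickle; pickle.dump((s,t),open('f1.pkl','wb'))
cv2.imwrite('pics/h1.png',cv2.resize(np.hstack([s['color'][200:310,240:360],t['color'][170:280,290:410]])[:,:,::-1],None,fx=3.3,fy=3.3,interpolation=cv2.INTER_CUBIC))
E
```

```text
t: 5.33
position: [440.7, 120.9, 116.2]
orientation: [1.255, -2.873, -0.003]
force: [0.3, 0.0, -2.1]
width: 19.9
grasp_force: 59.2
t: 5.5
position: [443.1, 122.3, 119.6]
orientation: [1.261, -2.876, -0.001]
force: [0.2, 0.0, -2.0]
width: 19.2
grasp_force: 59.2
t 5.5 pos [443.07 122.34 119.6 ] yaw_y 2.3974 z [-1.1e-03  1.0e-04 -1.0e+00] F [ 0.21  0.03 -1.97] T [ 0.021 -0.017  0.029] w 19.17326036575357 g 59.1816508769989
turn rz 0.0004 shift [ 0.17 -0.62 15.6 ]
```

View pics/h1.png

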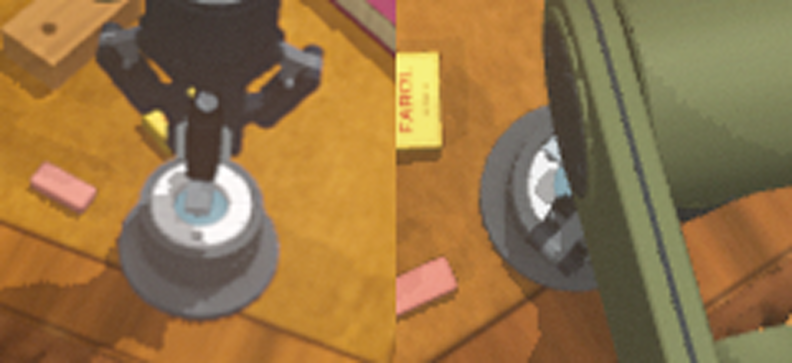

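Scene view: the spanner hangs over the ring, with the near yoke end at crop (200,198) and the near hole at (196,236). The top view is mostly blocked by the arm. I'll overlay the predicted geometry.

```bash
cat > ov.py <<'E'
from h import *
def overlay(p,tcp,th,rc,rth,name,crop,sc,gz=16.7,ox=0):
    u=np.array([np.cos(th),np.sin(th),0]);v=np.array([-u[1],u[0],0]);z=np.array([0,0,1.])
    r0,r1,c0,c1=crop
    im=cv2.resize(p['color'][r0:r1,c0:c1,::-1],None,fx=sc,fy=sc,interpolation=cv2.INTER_CUBIC)
    def P(X): return np.round(((proj(p,X)-[c0,r0]+.5)*sc-.5)*16).astype(np.int32)
    g=np.array(tcp)+ox*u+gz*z
    def box(c,a,b,zl,zh,col):
        q=[c+sx*a*u+sy*b*v for sx,sy in((-1,-1),(1,-1),(1,1),(-1,1))]
        for h in(zl,zh): cv2.polylines(im,[P([k+h*z for k in q])],True,col,1,cv2.LINE_AA,4)
    box(g,32,8,-45,-35,(0,255,0)); box(g,18,10,-29,29,(255,255,0))
    a=np.linspace(0,2*np.pi,60)
    rc=np.array(rc,float)
    for r in(32,18.5): cv2.polylines(im,[P(rc+r*np.c_[np.cos(a),np.sin(a),0*a])],True,(0,0,255),1,cv2.LINE_AA,4)
    for s in(1,-1):
        h=rc+25*s*np.array([np.cos(rth),np.sin(rth),0])
        cv2.polylines(im,[P(h+4*np.c_[np.cos(a),np.sin(a),0*a])],True,(255,0,255),1,cv2.LINE_AA,4)
    cv2.imwrite('pics/'+name,im)
E
python3 - <<'E'
from ov import *;import pickle
s,t=pickle.load(open('f1.pkl','rb'))
overlay(s,(443.07,122.34,119.6),2.3974-np.pi/2,(443.4,121.8,60),.826,'o1.png',(220,295,255,345),8)
E
```

```text
(no output)
```

View pics/o1.png

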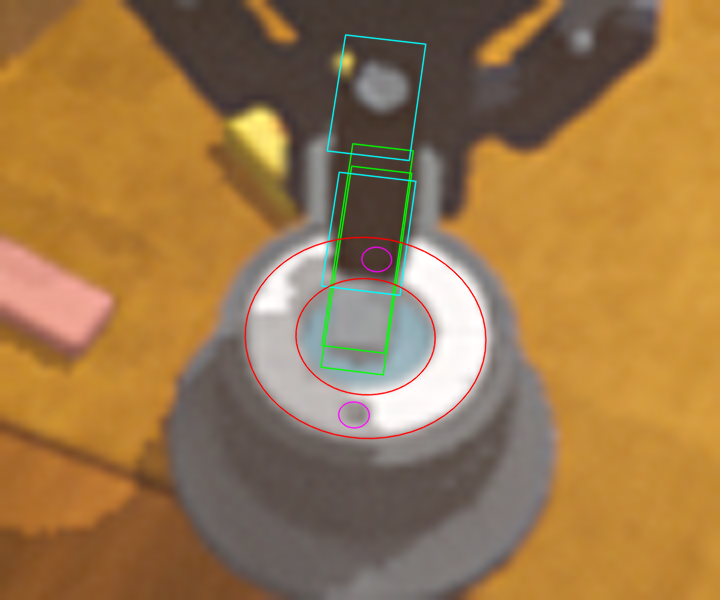

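Overlay: the ring circles match the image to about half a pixel, and the near hole's dark centre is at (357,408) against the predicted (353,414). The yoke looks 1–1.5 px higher in the picture than predicted, so I'll read the raw profiles.

```bash
python3 - <<'E'
from ov import *;import pickle
s,t=pickle.load(open('f1.pkl','rb'))
im=s['color'].astype(int)
print('cols 290..312, rows 248..275 mean grey')
for r in range(248,276): print(r,im[r,290:313].mean(1).round().astype(int).tolist() if 0 else ' '.join('%3d'%v for v in im[r,290:313].mean(1)))
th=2.3974-np.pi/2;u=np.array([np.cos(th),np.sin(th),0]);v=np.array([-u[1],u[0],0]);g=np.array((443.07,122.34,119.6+16.7))
for n,c in(('handle bottom near',(-18,0,-29)),('yoke top near end',(-32,0,-35)),('yoke bot near end',(-32,0,-45)),('tipbase',(-25,0,-45)),('tip',(-25,0,-54)),('yoke top near L',(-32,8,-35)),('R',(-32,-8,-35)),('yoke top@18 L',(-18,8,-35)),('R',(-18,-8,-35)),('farther x +1',(-31,0,-35))):
    print(n,proj(s,g+c[0]*u+c[1]*v+[0,0,c[2]]).round(2))
print('near hole pred',proj(s,np.array([443.4,121.8,60])-25*np.array([np.cos(.826),np.sin(.826),0])))
E
```

```text
cols 290..312, rows 248..275 mean grey
248 109 127 128 121 112 116  87  58  60  61  61  58  61  59  59  58  85 125 138 139 135 135 133
249 130 127 124 129 151 159 113  60  57  59  59  60  63  60  59  66 109 147 140 134 133 137 139
250 122 132 147 180 223 232 132  58  57  61  59  60  60  58  54  91 178 219 187 149 128 128 134
251 141 181 218 238 242 232 152  65  58  60  62  61  60  59  56 103 207 255 248 217 166 134 128
252 203 238 224 185 181 169  95  53  53  59  58  59  59  56  59 135 220 254 253 253 234 175 143
253 240 224 181 170 170 162 118  74  59  60  59  60  59  54  75 173 239 252 250 250 245 226 201
254 232 180 169 173 175 176 164 129  97  93  88  78  71  70 104 202 253 252 249 248 250 252 244
255 236 188 170 172 170 161 157 154 151 149 145 130 119 120 139 192 234 249 250 249 248 249 251
256 241 218 175 166 155 145 150 159 162 162 158 147 147 146 142 149 178 219 248 251 250 249 252
257 236 185 167 156 145 148 157 161 159 159 155 149 148 145 145 152 151 175 221 248 249 248 249
258 231 185 160 141 148 153 153 159 158 158 158 159 156 147 147 163 159 155 191 237 249 248 247
259 1
[... 1265 characters left out ...]
8 184 186 180 158 142 149 205 246 251 250 248 245 240 221 185 156 135 125
273  96 104 119 140 153 164 177 182 185 184 183 186 211 236 233 221 201 180 152 137 130 126 132
274  97  96  97 101 110 121 141 152 155 161 163 162 168 171 163 158 149 140 134 131 133 133 129
275  86  95  94  95  95  96  98 104 109 116 123 129 136 138 138 135 132 132 135 133 130 123 100
handle bottom near [[299.59 255.83]]
yoke top near end [[298.66 263.18]]
yoke bot near end [[298.51 265.88]]
tipbase [[298.93 263.04]]
tip [[298.8  265.44]]
yoke top near L [[294.74 262.7 ]]
R [[302.59 263.66]]
yoke top@18 L [[295.61 257.02]]
R [[303.4  257.96]]
farther x +1 [[298.72 262.77]]
near hole pred [[298.74841693 271.36723432]]
```

```bash
cat > ringfit.py <<'E'
from m import *
from scipy.optimize import least_squares
from scipy.ndimage import map_coordinates
def edge(p,c,a,r,z,w=5):
    rr=np.arange(r-w,r+w+.01,.25); X=np.c_[c[0]+rr*np.cos(a),c[1]+rr*np.sin(a),np.full(len(rr),z)]
    uv=proj(p,X); g=map_coordinates(p['color'].mean(2),[uv[:,1],uv[:,0]],order=1)
    d=np.gradient(cv2.GaussianBlur(g[None],(1,5),0)[0]); return rr,d
def fit(p,c0,R,outer,far,z=60):
    c=np.array(c0[:2],float); cam=np.array(p['world_from_camera'])[:2,3]-c; cam/=np.linalg.norm(cam)
    for _ in range(4):
        P=[]
        for a in np.linspace(0,2*np.pi,120,endpoint=False):
            n=np.array([np.cos(a),np.sin(a)]); k=n@cam
            if (k>0.1) if far else (k<-0.1): continue
            rr,d=edge(p,c,a,R,z); d=-d if outer else d
            i=d.argmax(); 
            if d[i]<3 or i in(0,len(d)-1): continue
            j=slice(max(i-3,0),i+4); w=np.clip(d[j],0,None); P.append(c+n*(w*rr[j]).sum()/w.sum())
        P=np.array(P); f=lambda q:np.hypot(*(P-q[:2]).T)-q[2]
        s=least_squares(f,[*c,R],loss='soft_l1',f_scale=.5).x
        s2=least_squares(lambda q:np.hypot(*(P-q).T)-R,c,loss='soft_l1',f_scale=.5).x
        c=s2
    return c.round(2),s.round(2),len(P)
if __name__=='__main__':
    import pickle
    s,t=pickle.load(open('f0.pkl','rb'))
    for n,p in(('s',s),('t',t)):
        print(n,'outer far',fit(p,(443.4,121.8),32,True,True),'outer near',fit(p,(443.4,121.8),32,True,False),'inner near',fit(p,(443.4,121.8),18.5,False,False),'inner far',fit(p,(443.4,121.8),18.5,False,True))
E
python3 ringfit.py
```

```text
s outer far (array([445.45, 122.79]), array([445.08, 122.39,  32.43]), 64) outer near (array([444.68, 122.07]), array([445.02, 122.58,  32.49]), 64) inner near (array([445.41, 122.86]), array([444.97, 122.24,  17.92]), 60) inner far (array([444.9 , 122.32]), array([445.28, 122.7 ,  18.1 ]), 61)
t outer far (array([443.19, 122.26]), array([443.36, 122.01,  31.75]), 64) outer near (array([443.41, 122.05]), array([443.2 , 122.34,  31.72]), 64) inner near (array([443.34, 122.06]), array([443.5 , 121.83,  18.72]), 64) inner far (array([443.53, 121.98]), array([443.35, 122.26,  18.76]), 64)
```

```bash
python3 - <<'E'
from ov import *;import pickle
s,t=pickle.load(open('f1.pkl','rb'))
th=2.3974-np.pi/2;u=np.array([np.cos(th),np.sin(th),0]);v=np.array([-u[1],u[0],0]);g=np.array((443.07,122.34,119.6+16.7))
im=s['color'].astype(int); b=im[:,:,2]-im[:,:,0]
for r in range(255,268): print(r,' '.join('%4d'%x for x in b[r,288:310]))
zz=np.linspace(-29,29,200)
for sy in(10,-10):
    q=proj(s,[g-18*u+sy*v+[0,0,k] for k in zz]); q2=proj(s,[g+18*u+sy*v+[0,0,k] for k in zz])
    for row in(246,249,252): print(sy,row,np.interp(row,q[::-1,1],q[::-1,0]).round(2),np.interp(row,q2[::-1,1],q2[::-1,0]).round(2), end=' | ')
print()
for row in(246,249,252):
    x=im[row,285:315].mean(1); print(row,x.round().astype(int))
for e in ('handle near bottom corners',): print([proj(s,g-18*u+sy*v+[0,0,-29]).round(2) for sy in(10,-10)])
J=[(proj(s,g+d+[0,0,-40])-proj(s,g+[0,0,-40])).round(3) for d in (u,v,np.array([0,0,1.]))];print('J u v z',J)
E
```

```text
255   -4   -4   -4   -6   -8   -8   -7   -8   -5   -1    3    2    0   -1   -3   -4   -5   -7   -6   -5   -4   -5
256   -4   -4   -4   -4   -7   -8   -9   -8   -3    0    2    3    3    1    2    1   -2  -10   -9   -7   -6   -6
257   -5   -4   -4   -7   -8   -8  -10    0    9    3    3    2    1    0    0   -1    2    4   -6   -7   -5   -4
258   -4   -4   -4   -7   -9   -8    3   20   18    3    3    2    3    2    1    1   14   32   20   -1   -8   -5
259   -6   -6   -6   -7   -9    4   29   31   17    2    0    3    2    2    2    2   18   36   32   17   -6   -8
260   -7   -6   -7   -7   -7   17   35   31   11    0    1    2    1    1    0    1   20   37   36   32   11   -7
261   -6   -7   -8   -8   -1   29   35   27    6    2    2    3    1    2    0    5   26   35   36   35   25   -4
262   -6   -7   -7   -8    4   33   35   26    5    0    1    2    1   -1    0    6   27   34   33   34   26   -2
263   -7   -5   -8   -9   -1   29   36   26    6   -5   -5   -3   -2   -2   -3   10   31   32   33   33   22   -2
264   -7   -7   -7   -7   -4   15   31   30   17    8    4   -5   -4    1 
[... 348 characters left out ...]
 24   19    8   -1   -6   -5   -5
10 246 295.09 296.91 | 10 249 294.97 296.91 | 10 252 294.84 296.91 | -10 246 305.22 306.49 | -10 249 305.01 306.49 | -10 252 304.8 306.49 | 
246 [127 119  98  88  90  94  90  78 113 143 129  75  58  60  59  60  62  60
  61  59  59  77 119 144 127  73  68  96 125 131]
249 [121 119 121 127 129 130 127 124 129 152 159 113  61  58  59  59  60  64
  60  59  66 109 147 140 134 133 138 139 135 132]
252 [130 131 123 124 148 204 239 224 185 181 169  95  53  54  59  59  59  59
  57  59 135 221 254 254 253 234 175 144 129 132]
[array([[294.71, 255.24]]), array([[304.49, 256.42]])]
J u v z [array([[ 0.058, -0.394]]), array([[-0.48 , -0.058]]), array([[ 0.016, -0.276]])]
```

```bash
python3 go.py 442.75 121.7 100 2.397; python3 -m pendant '[[[0,0,0],[0,0,8],-0.8],[[0,0,0],[0,0,14],-0.8],[[0,0,0],[0,0,18],-0.8],[[0,0,0],[0,0,20],-0.8],[[0,0,0],[0,0,20],-0.8],[[0,0,0],[0,0,20],-0.8],[[0,0,0],[0,0,20],-0.8]]' 25 && python3 go.py 442.75 121.7 97 2.397
```

```text
t 5.6 pos [443.6  122.44 120.38] yaw_y 2.3979 z [ 4.e-04  1.e-04 -1.e+00] F [-0.73 -0.14 -1.77] T [ 0.053  0.024 -0.004] w 19.294957873072136 g 59.181702733039856
turn rz 0.0009 shift [ 1.12  0.13 20.38]
t: 6.18
position: [443.5, 121.7, 100.3]
orientation: [-1.261, 2.877, -0.0]
force: [-0.1, 0.3, -2.2]
width: 19.5
grasp_force: 59.2
t 6.1833 pos [443.46 121.72 100.33] yaw_y 2.3969 z [ 4.e-04  0.e+00 -1.e+00] F [-0.09  0.26 -2.18] T [-0.022 -0.022 -0.003] w 19.49794874768293 g 59.179701805114746
turn rz -0.0001 shift [0.5  0.51 3.33]
```

```bash
python3 -m pendant '[[[0,0,0],[0.7,0,0],-0.7],[[0,0,0],[0.7,0,0.5],-0.7],[[0,0,0],[0.7,0,1],-0.7],[[0,0,0],[0.7,0,1.5],-0.7],[[0,0,0],[0.7,0,2],-0.7],[[0,0,0],[0.7,0,2.3],-0.7],[[0,0,0],[0.7,0,2.6],-0.7],[[0,0,0],[0.7,0,2.6],-0.7]]' 25 && python3 go.py 442.75 121.7 97 2.397
```

```text
t: 6.85
position: [442.7, 121.2, 97.4]
orientation: [1.261, -2.877, -0.0]
force: [0.0, 0.1, -2.0]
width: 19.4
grasp_force: 59.2
t 6.85 pos [442.74 121.21  97.43] yaw_y 2.397 z [-2.e-04 -0.e+00 -1.e+00] F [ 0.01  0.14 -2.01] T [ 0.014 -0.028  0.035] w 19.447514636744103 g 59.17947292327881
turn rz 0.0 shift [-0.37  0.33  0.43]
```

```bash
python3 - <<'E'
from ov import *;import pickle
s=grab_frame('scene');t=grab_frame('top');pickle.dump((s,t),open('f2.pkl','wb'))
for k in range(6): print(observe()['position'].round(2)); grab_frame('scene')
save(s,'c2.png',(235,290,265,340),9)
E
```

```text
[442.79 121.2   97.51]
[442.8  121.22  97.53]
[442.83 121.22  97.56]
[442.81 121.22  97.55]
[442.83 121.2   97.56]
[442.82 121.21  97.57]
```

View pics/c2.png

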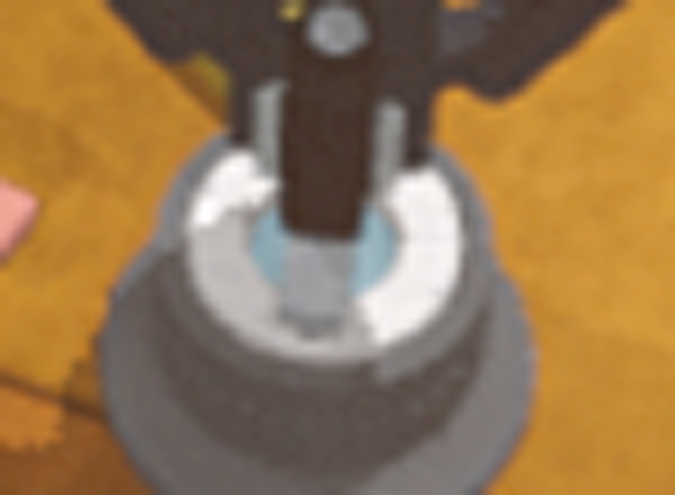

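The tool hovers with its prong at crop (320,330), right above where the near hole was. I'll compare edges against a spanner centred on the ring, in the same camera.

```bash
python3 - <<'E'
from ringfit import *;import pickle
s,t=pickle.load(open('f2.pkl','rb'))
th=2.397-np.pi/2;u=np.array([np.cos(th),np.sin(th),0]);v=np.array([-u[1],u[0],0]);g=np.array((445.1,122.5,97.55+16.7))
im=s['color'].astype(float)
print('blue-red')
for r in range(260,274): print(r,' '.join('%4d'%x for x in (im[r,:,2]-im[r,:,0])[290:312]),'|',' '.join('%3d'%x for x in im[r,290:312].mean(1)))
for row in(250,253,256): print(row,' '.join('%3d'%x for x in im[row,290:312].mean(1)))
def pr(a,b,c): return proj(s,g+a*u+b*v+[0,0,c])[0].round(2)
for n,c in(('handle bottom near L',(-18,10,-29)),('R',(-18,-10,-29)),('mid',(-18,0,-29)),('yoke top near end',(-32,0,-35)),('yoke bot near end',(-32,0,-45)),('tip',(-25,0,-54)),('yoke top near L',(-32,8,-35)),('R',(-32,-8,-35)),('yoke top@18 L',(-18,8,-35)),('R',(-18,-8,-35))): print(n,pr(*c))
zz=np.linspace(-29,29,200)
for row in(250,253,256):
    print(row,[np.interp(row,q[::-1,1],q[::-1,0]).round(2) for q in (proj(s,[g+sx*18*u+sy*v+[0,0,k] for k in zz]) for sx,sy in((-1,10),(1,10),(-1,-10),(1,-10)))])
print('ring now',fit(s,(445,122.4),32,True,True),fit(s,(445,122.4),32,True,False))
E
```

```text
blue-red
260   -7   -7   -5   16   36   35   17  -11  -21  -23  -25  -25  -30  -30   -9   25   39   33   16   -8   -6   -4 | 187 181 156 152 162 155 114  74  63  60  57  56  52  52  71 130 170 164 149 179 229 238
261   -7   -7    0   29   36   35   28    5   -4   -6   -9  -13  -14  -14    6   30   36   37   27   -4   -6   -5 | 188 183 160 151 162 165 158 133 114 103  88  85  79  78 101 147 172 166 153 168 218 236
262   -7   -8    4   35   36   35   25    3    2    3    1   -1   -1    0   16   35   33   35   27   -1   -6   -5 | 188 182 163 160 163 164 166 164 162 156 139 134 136 136 152 174 173 168 161 192 236 242
263   -7   -8    1   31   35   35   24    3    2    3    2    0    0    3   20   35   34   35   24   -2   -5   -6 | 189 187 178 164 161 163 164 164 159 159 156 147 146 146 157 175 175 169 167 204 240 239
264   -7   -8   -5   13   30   32   19    1    2    4    3    1   -1    3   21   35   35   34   14   -5   -6   -5 | 186 187 185 173 162 159 156 159 158 156 156 148 144 144 155 176 176 171 186 219 240 240
265   -6   -5   -7   -1   19   31   18    3    1    2    3    0    0   
[... 1989 characters left out ...]
 56  55  58  59  55  55  69 111 154 198 234 243 242
handle bottom near L [295.21 260.74]
R [304.82 261.91]
mid [300.01 261.33]
yoke top near end [299.09 268.56]
yoke bot near end [298.94 271.17]
tip [299.22 270.68]
yoke top near L [295.24 268.08]
R [302.95 269.03]
yoke top@18 L [296.09 262.46]
R [303.74 263.39]
250 [np.float64(295.68), np.float64(297.37), np.float64(305.67), np.float64(306.78)]
253 [np.float64(295.55), np.float64(297.37), np.float64(305.46), np.float64(306.78)]
256 [np.float64(295.42), np.float64(297.37), np.float64(305.24), np.float64(306.78)]
ring now (array([445.2, 122.8]), array([444.24, 121.73,  32.76]), 40) (array([443.3 , 120.78]), array([443.36, 120.87,  32.08]), 64)
```

```bash
python3 -m pendant '[[[0,0,0],[-0.5,0,0],-0.7],[[0,0,0],[-0.5,0,0.3],-0.7],[[0,0,0],[-0.5,0,0.6],-0.7],[[0,0,0],[-0.5,0,0.8],-0.7],[[0,0,0],[-0.5,0,1.0],-0.7],[[0,0,0],[-0.5,0,1.0],-0.7]]' && python3 go.py 443.35 122.1 96 2.397
```

```text
t: 7.75
position: [443.1, 121.6, 96.4]
orientation: [1.261, -2.877, -0.0]
force: [-0.6, 0.4, -1.6]
width: 19.2
grasp_force: 59.2
t 7.75 pos [443.08 121.56  96.45] yaw_y 2.397 z [-2.e-04 -0.e+00 -1.e+00] F [-0.65  0.4  -1.55] T [ 0.042  0.019 -0.014] w 19.24945714889229 g 59.18044924736023
turn rz 0.0 shift [-0.58  0.16  0.45]
```

```bash
python3 -m pendant '[[[0,0,0],[0,0,0.3],-0.7],[[0,0,0],[0,0,0.6],-0.7],[[0,0,0],[0,0,0.8],-0.7],[[0,0,0],[0,0,0.8],-0.7]]' && python3 -m pendant '[[[0,0,0],[0,0,0.3],-0.7],[[0,0,0],[0,0,0.5],-0.7],[[0,0,0],[0,0,0.5],-0.7]]' && python3 go.py 443.35 122.1 96 2.397
```

```text
t: 8.08
position: [443.1, 121.6, 95.6]
orientation: [1.261, -2.877, -0.0]
force: [0.2, 1.2, -1.6]
width: 19.4
grasp_force: 59.2
t: 8.33
position: [443.1, 121.6, 95.2]
orientation: [1.261, -2.877, -0.0]
force: [-0.4, 1.0, -2.0]
width: 19.4
grasp_force: 59.2
t 8.3333 pos [443.09 121.55  95.16] yaw_y 2.397 z [-1.e-04 -0.e+00 -1.e+00] F [-0.38  1.02 -1.99] T [ 0.011 -0.014 -0.032] w 19.351833951075452 g 59.17975187301636
turn rz -0.0 shift [-0.58  0.18 -0.84]
```

```bash
python3 -m pendant '[[[0,0,0],[0,0,0.4],-0.7],[[0,0,0],[0,0,0.8],-0.7],[[0,0,0],[0,0,1.0],-0.7],[[0,0,0],[0,0,1.0],-0.7]]' && python3 -m pendant '[[[0,0,0],[0,0,0.4],-0.7],[[0,0,0],[0,0,0.8],-0.7],[[0,0,0],[0,0,1.0],-0.7],[[0,0,0],[0,0,1.0],-0.7]]' && python3 go.py 443.35 122.1 96 2.397
```

```text
t: 8.67
position: [443.1, 121.6, 94.2]
orientation: [1.261, -2.877, -0.0]
force: [0.8, 0.7, -2.4]
width: 19.4
grasp_force: 59.2
t: 9.0
position: [443.1, 121.6, 93.2]
orientation: [1.261, -2.877, -0.0]
force: [0.2, 0.7, -2.2]
width: 19.0
grasp_force: 59.2
t 9.0 pos [443.08 121.56  93.16] yaw_y 2.3971 z [-2.e-04 -0.e+00 -1.e+00] F [ 0.24  0.72 -2.24] T [-0.037  0.014 -0.035] w 19.047863062182653 g 59.1798734664917
turn rz 0.0001 shift [-0.58  0.17 -2.84]
```

```bash
python3 -m pendant '[[[0,0,0],[0,0,0.5],-0.7],[[0,0,0],[0,0,1.0],-0.7],[[0,0,0],[0,0,1.5],-0.7],[[0,0,0],[0,0,1.5],-0.7]]' && python3 -m pendant '[[[0,0,0],[0,0,0.5],-0.7],[[0,0,0],[0,0,1.0],-0.7],[[0,0,0],[0,0,1.5],-0.7],[[0,0,0],[0,0,1.8],-0.7],[[0,0,0],[0,0,1.8],-0.7]]' && python3 -m pendant '[[[0,0,0],[0,0,0.3],-0.7],[[0,0,0],[0,0,0.6],-0.7],[[0,0,0],[0,0,0.6],-0.7]]' && python3 go.py 443.35 122.1 96 2.397
```

```text
t: 9.33
position: [443.0, 121.5, 91.6]
orientation: [1.261, -2.877, -0.0]
force: [-0.5, 0.4, -1.2]
width: 19.3
grasp_force: 59.2
t: 9.75
position: [443.1, 121.5, 89.8]
orientation: [1.261, -2.877, -0.0]
force: [0.3, 0.7, -2.6]
width: 19.4
grasp_force: 59.2
t: 10.0
position: [443.1, 121.5, 89.3]
orientation: [1.261, -2.877, -0.0]
force: [-0.6, 0.4, -1.3]
width: 19.3
grasp_force: 59.2
t 10.0 pos [443.1  121.54  89.27] yaw_y 2.397 z [-1.e-04 -0.e+00 -1.e+00] F [-0.64  0.42 -1.31] T [ 0.02  -0.007  0.011] w 19.264959923761715 g 59.180177450180054
turn rz -0.0 shift [-0.58  0.19 -6.73]
```

```bash
python3 -m pendant '[[[0,0,0.03],[0,0,0],-0.7],[[0,0,0.07],[0,0,0],-0.7],[[0,0,0.12],[0,0.1,0],-0.7],[[0,0,0.17],[0,0.1,0],-0.7],[[0,0,0.22],[0,0.1,0],-0.7],[[0,0,0.27],[0,0.2,0],-0.7],[[0,0,0.3],[0,0.2,0],-0.7],[[0,0,0.3],[0,0.2,0],-0.7]]' && python3 go.py 443.35 122.1 89.3 2.097
```

```text
t: 10.67
position: [442.6, 122.2, 89.3]
orientation: [0.816, -3.033, -0.002]
force: [-2.0, 2.3, -1.1]
width: 19.5
grasp_force: 59.2
t 10.6667 pos [442.65 122.2   89.29] yaw_y 2.0965 z [-9.0e-04  1.1e-03 -1.0e+00] F [-1.99  2.31 -1.15] T [ 0.435  0.249 -0.022] w 19.536842171588543 g 59.21613335609436
turn rz -0.0005 shift [-0.56 -0.44 -0.01]
```

```bash
python3 -m pendant '[[[0,0,0.03],[0,0.2,0],-0.7],[[0,0,0.07],[0,0.3,0],-0.7],[[0,0,0.11],[0,0.3,0],-0.7],[[0,0,0.15],[0,0.4,0],-0.7],[[0,0,0.19],[0,0.4,0],-0.7],[[0,0,0.22],[0,0.4,0],-0.7],[[0,0,0.25],[0,0.5,0],-0.7],[[0,0,0.25],[0,0.5,0],-0.7]]' && python3 go.py 443.35 122.1 89.3 1.847
```

```text
t: 11.33
position: [442.5, 122.7, 89.3]
orientation: [0.433, -3.111, -0.002]
force: [-0.6, 3.2, -1.8]
width: 19.2
grasp_force: 59.2
t 11.3333 pos [442.47 122.66  89.28] yaw_y 1.8472 z [-7.0e-04  1.2e-03 -1.0e+00] F [-0.62  3.23 -1.84] T [0.603 0.284 0.084] w 19.153356241430465 g 59.18759822845459
turn rz 0.0002 shift [-0.69 -0.78 -0.02]
```

```bash
python3 -m pendant '[[[0,0,0],[0,0.2,0],-0.7],[[0,0,0],[0,0.4,0],-0.7],[[0,0,0],[0,0.4,0],-0.7]]' && python3 go.py 443.35 122.1 89.3 1.847;  python3 - <<'E'
from h import *
s=grab_frame('scene')
save(s,'c3.png',(235,290,265,340),9)
E
```

```text
t: 11.58
position: [442.5, 122.7, 89.3]
orientation: [0.433, -3.111, -0.001]
force: [-1.0, 2.7, -1.9]
width: 19.7
grasp_force: 59.2
t 11.5833 pos [442.49 122.7   89.26] yaw_y 1.8476 z [-3.e-04  4.e-04 -1.e+00] F [-1.02  2.69 -1.87] T [0.602 0.275 0.138] w 19.737382955528446 g 59.182568192481995
turn rz 0.0006 shift [-0.67 -0.81 -0.04]
```

View pics/c3.png

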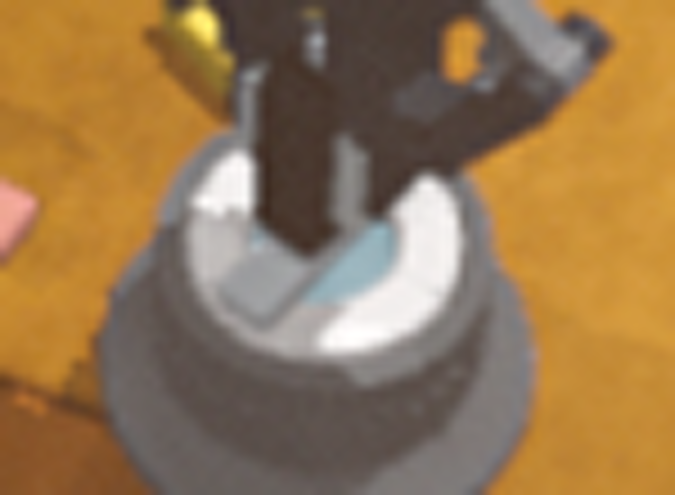

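The ring has turned with the spanner: the yoke lies across it at (265,290) and no hole is exposed. Continuing.

```bash
python3 -m pendant '[[[0,0,0.02],[0,0.2,0],-0.7],[[0,0,0.04],[0,0.3,0],-0.7],[[0,0,0.06],[0,0.4,0],-0.7],[[0,0,0.08],[0,0.5,0],-0.7],[[0,0,0.08],[0,0.5,0],-0.7]]' && python3 go.py 443.35 122.1 89.3 1.767
```

```text
t: 12.05
position: [442.5, 123.0, 89.3]
orientation: [-0.306, 3.127, -0.0]
force: [-0.4, 2.7, -2.6]
width: 19.8
grasp_force: 59.1
t 12.05 pos [442.5  122.95  89.3 ] yaw_y 1.7659 z [ 0.e+00 -2.e-04 -1.e+00] F [-0.43  2.67 -2.62] T [0.508 0.231 0.032] w 19.760495375220458 g 59.12994682788849
turn rz -0.0011 shift [-0.67 -1.   -0.  ]
```

```bash
cat > chk.py <<'E'
from h import *
a=[]
for k in range(3): grab_frame('scene'); o=observe(); a.append([*o['force'],*o['ft_torque'],*o['position'],o['t']])
M=R.from_rotvec(o['orientation']).as_matrix(); m=np.mean(a,0)
print('F',m[:3].round(2),'T',m[3:6].round(3),'pos',m[6:9].round(2),'yaw',np.arctan2(M[1,1],M[0,1]).round(4),'Fv',(m[:3]@M[:,1]).round(2),'Fx',(m[:3]@M[:,0]).round(2),'t',m[9].round(2))
import sys; sys.exit(m[5]>0.24 or m[5]<-0.1)
E
P='python3 -m pendant'
python3 chk.py && python3 -m pendant '[[[0,0,0.02],[0,0.1,0],-0.7],[[0,0,0.04],[0,0.2,0],-0.7],[[0,0,0.04],[0,0.2,0],-0.7]]' >/dev/null && python3 chk.py && python3 -m pendant '[[[0,0,0.015],[0,0.1,0],-0.7],[[0,0,0.03],[0,0.2,0],-0.7],[[0,0,0.03],[0,0.2,0],-0.7]]' >/dev/null && python3 chk.py && python3 -m pendant '[[[0,0,0.015],[0,0,0],-0.7],[[0,0,0.03],[0,0,0],-0.7],[[0,0,0.03],[0,0,0],-0.7]]' >/dev/null && python3 chk.py
```

```text
F [-0.51  2.59 -2.35] T [0.532 0.236 0.075] pos [442.52 122.93  89.3 ] yaw 1.7669 Fv 2.64 Fx -0.01 t 12.15False
```

```bash
sed -i 's/sys.exit(\(.*\))$/sys.exit(int(\1))/' chk.py
python3 -m pendant '[[[0,0,0.02],[0,0.1,0],-0.7],[[0,0,0.04],[0,0.2,0],-0.7],[[0,0,0.04],[0,0.2,0],-0.7]]' >/dev/null && python3 chk.py && python3 -m pendant '[[[0,0,0.015],[0,0.1,0],-0.7],[[0,0,0.03],[0,0.2,0],-0.7],[[0,0,0.03],[0,0.2,0],-0.7]]' >/dev/null && python3 chk.py && python3 -m pendant '[[[0,0,0.015],[0,0,0],-0.7],[[0,0,0.03],[0,0,0],-0.7],[[0,0,0.03],[0,0,0],-0.7]]' >/dev/null && python3 chk.py
```

```text
F [-1.06  2.24 -2.8 ] T [0.398 0.161 0.015] pos [442.53 123.08  89.34] yaw 1.7269 Fv 2.38 Fx 0.7 t 12.55
F [ 0.12  1.15 -2.75] T [0.199 0.083 0.048] pos [442.52 123.24  89.36] yaw 1.6969 Fv 1.13 Fx -0.27 t 12.95
F [ 0.18  0.69 -3.38] T [0.121 0.048 0.032] pos [442.5  123.32  89.37] yaw 1.6669 Fv 0.67 Fx -0.24 t 13.35
```

```bash

python3 -m pendant '[[[0,0,0.015],[0,0,0],-0.7],[[0,0,0.03],[0,0.1,0],-0.7],[[0,0,0.03],[0,0.1,0],-0.7]]' >/dev/null && python3 chk.py && python3 -m pendant '[[[0,0,0.015],[0,0,0],-0.7],[[0,0,0.03],[0,0,0],-0.7],[[0,0,0.03],[0,0,0],-0.7]]' >/dev/null && python3 chk.py && python3 -m pendant '[[[0,0,0.015],[0,0,0],-0.7],[[0,0,0.03],[0,0.1,0],-0.7],[[0,0,0.03],[0,0.1,0],-0.7]]' >/dev/null && python3 chk.py && python3 -m pendant '[[[0,0,0.015],[0,0,0],-0.7],[[0,0,0.03],[0,0,0],-0.7],[[0,0,0.03],[0,0,0],-0.7]]' >/dev/null && python3 chk.py && python3 -m pendant '[[[0,0,0.015],[0,0,0],-0.7],[[0,0,0.03],[0,0.1,0],-0.7],[[0,0,0.03],[0,0.1,0],-0.7]]' >/dev/null && python3 chk.py
```

```text
F [-0.16 -0.01 -2.56] T [-0.008 -0.03   0.029] pos [442.5  123.41  89.38] yaw 1.6369 Fv 0.0 Fx 0.16 t 13.75
F [ 0.29 -0.1  -2.39] T [-0.036 -0.084  0.063] pos [442.5  123.48  89.4 ] yaw 1.6069 Fv -0.11 Fx -0.29 t 14.15
F [ 0.52 -0.32 -1.68] T [-0.1   -0.099  0.039] pos [442.47 123.54  89.38] yaw 1.5769 Fv -0.32 Fx -0.51 t 14.55
F [ 0.05 -0.22 -2.29] T [-0.084 -0.115  0.032] pos [442.47 123.6   89.38] yaw 1.5468 Fv -0.22 Fx -0.06 t 14.95
F [ 1.15 -0.38 -1.28] T [-0.116 -0.146  0.072] pos [442.45 123.67  89.36] yaw 1.5169 Fv -0.32 Fx -1.17 t 15.35
```

```bash

python3 -m pendant '[[[0,0,0.015],[0,0,0],-0.7],[[0,0,0.03],[0,0,0],-0.7],[[0,0,0.03],[0,0,0],-0.7]]' >/dev/null && python3 chk.py && python3 -m pendant '[[[0,0,0.015],[0,0,0],-0.7],[[0,0,0.03],[0,0,0],-0.7],[[0,0,0.03],[0,0,0],-0.7]]' >/dev/null && python3 chk.py && python3 -m pendant '[[[0,0,0.015],[0,0,0],-0.7],[[0,0,0.03],[0,0,0],-0.7],[[0,0,0.03],[0,0,0],-0.7]]' >/dev/null && python3 chk.py && python3 -m pendant '[[[0,0,0.015],[0,0,0],-0.7],[[0,0,0.03],[0,0,0],-0.7],[[0,0,0.03],[0,0,0],-0.7]]' >/dev/null && python3 chk.py && python3 -m pendant '[[[0,0,0.015],[0,0,0],-0.7],[[0,0,0.03],[0,0,0],-0.7],[[0,0,0.03],[0,0,0],-0.7]]' >/dev/null && python3 chk.py
```

```text
F [ 0.68 -0.43 -2.15] T [-0.098 -0.159  0.039] pos [442.45 123.72  89.36] yaw 1.4869 Fv -0.37 Fx -0.71 t 15.75
F [ 0.99 -0.04 -2.29] T [-0.037 -0.195  0.047] pos [442.46 123.75  89.36] yaw 1.4569 Fv 0.07 Fx -0.99 t 16.15
F [ 1.35  0.66 -2.39] T [ 0.106 -0.164  0.016] pos [442.46 123.78  89.37] yaw 1.4269 Fv 0.85 Fx -1.24 t 16.55
F [ 1.23  1.27 -2.68] T [ 0.244 -0.27   0.05 ] pos [442.46 123.79  89.36] yaw 1.3969 Fv 1.46 Fx -0.99 t 16.95
F [ 1.6   1.94 -2.67] T [ 0.428 -0.265  0.085] pos [442.46 123.82  89.37] yaw 1.3669 Fv 2.22 Fx -1.17 t 17.35
```

```bash

python3 -m pendant '[[[0,0,0.015],[0,0.1,0],-0.7],[[0,0,0.03],[0,0.2,0],-0.7],[[0,0,0.03],[0,0.2,0],-0.7]]' >/dev/null && python3 chk.py && python3 -m pendant '[[[0,0,0.01],[0,0.1,0],-0.7],[[0,0,0.02],[0,0.2,0],-0.7],[[0,0,0.02],[0,0.2,0],-0.7]]' >/dev/null && python3 chk.py && python3 -m pendant '[[[0,0,0.01],[0,0.1,0],-0.7],[[0,0,0.02],[0,0.2,0],-0.7],[[0,0,0.02],[0,0.2,0],-0.7]]' >/dev/null && python3 chk.py && python3 -m pendant '[[[0,0,0.01],[0,0,0],-0.7],[[0,0,0.02],[0,0.1,0],-0.7],[[0,0,0.02],[0,0.1,0],-0.7]]' >/dev/null && python3 chk.py && python3 -m pendant '[[[0,0,0.01],[0,0,0],-0.7],[[0,0,0.02],[0,0.1,0],-0.7],[[0,0,0.02],[0,0.1,0],-0.7]]' >/dev/null && python3 chk.py
```

```text
F [ 1.31  1.87 -1.85] T [ 0.336 -0.258  0.046] pos [442.48 123.89  89.36] yaw 1.3369 Fv 2.13 Fx -0.84 t 17.75
F [ 1.48  1.17 -1.12] T [ 0.212 -0.233  0.063] pos [442.51 123.98  89.38] yaw 1.317 Fv 1.5 Fx -1.14 t 18.15
F [ 0.91 -0.71 -0.91] T [-0.069 -0.162  0.32 ] pos [442.52 124.09  89.34] yaw 1.2974 Fv -0.43 Fx -1.07 t 18.55
```

```bash

python3 chk.py; python3 -m pendant '[[[0,0,0.003],[0,0,0],-0.7],[[0,0,0.006],[0,0,0],-0.7],[[0,0,0.006],[0,0,0],-0.7],[[0,0,0.006],[0,0,0],-0.7]]' >/dev/null ; python3 chk.py
```

```text
F [ 1.22 -0.82 -1.61] T [-0.148 -0.157  0.31 ] pos [442.53 124.1   89.34] yaw 1.2973 Fv -0.46 Fx -1.4 t 18.7
F [ 0.58 -1.61 -1.29] T [-0.365 -0.169  0.538] pos [442.54 124.14  89.35] yaw 1.2913 Fv -1.39 Fx -1.0 t 19.18
```

```bash

python3 -m pendant '[[[0,0,-0.002],[0,0,0],-0.7],[[0,0,-0.002],[0,0,0],-0.7],[[0,0,-0.002],[0,0,0],-0.7],[[0,0,-0.002],[0,0,0],-0.7],[[0,0,-0.002],[0,0,0],-0.7],[[0,0,-0.002],[0,0,0],-0.7]]' >/dev/null ; python3 chk.py
```

```text
F [ 1.01 -3.02 -0.49] T [-0.582 -0.11   0.483] pos [442.55 124.16  89.34] yaw 1.293 Fv -2.63 Fx -1.8 t 19.83
```

```bash

python3 -m pendant '[[[0,0,-0.01],[0,-0.1,0],-0.7],[[0,0,-0.02],[0,-0.2,0],-0.7],[[0,0,-0.03],[0,-0.3,0],-0.7],[[0,0,-0.03],[0,-0.3,0],-0.7]]' >/dev/null ; python3 chk.py
```

```text
F [ 0.36 -0.38 -1.73] T [-0.101 -0.127  0.015] pos [442.28 124.25  89.19] yaw 1.3225 Fv -0.28 Fx -0.45 t 20.32
```

```bash

python3 -m pendant '[[[0,0,0],[0,0,-0.7],-0.7],[[0,0,0],[0,0,-1.5],-0.7],[[0,0,0],[0,0,-3],-0.7],[[0,0,0],[0,0,-3],-0.7]]' >/dev/null ; python3 chk.py && python3 -m pendant '[[[0,0,0],[0,0,-2],-0.7],[[0,0,0],[0,0,-4],-0.7],[[0,0,0],[0,0,-7],-0.7],[[0,0,0],[0,0,-10],-0.7],[[0,0,0],[0,0,-18],-0.7],[[0,0,0],[0,0,-32],-0.7],[[0,0,0],[0,0,-52],-0.7],[[0,0,0],[0,0,-52],-0.7],[[0,0,0],[0,0,-52],-0.7],[[0,0,0],[0,0,-52],-0.7]]' && python3 chk.py; python3 go.py 476 328 140 1.815
```

```text
F [-0.12 -0.07 -2.11] T [-0.005  0.037 -0.015] pos [442.45 124.09  92.44] yaw 1.3229 Fv -0.09 Fx 0.1 t 20.8
t: 21.68
position: [442.2, 123.9, 143.9]
orientation: [-0.388, -3.117, 0.0]
force: [0.1, -0.0, -1.9]
width: 19.4
grasp_force: 59.3
F [-0.04 -0.22 -2.33] T [ 0.02   0.004 -0.012] pos [441.67 123.86 143.09] yaw 1.323 Fv -0.22 Fx -0.02 t 21.78
t 21.8333 pos [441.61 123.85 142.97] yaw_y 1.323 z [-2.4e-03 -4.0e-04 -1.0e+00] F [ 0.42 -0.51 -1.85] T [ 0.019 -0.021  0.001] w 19.523463176722153 g 59.26791250705719
turn rz -0.492 shift [ 16.72 206.35   2.82]
```

```bash

python3 -m pendant '[[[0,0,-0.06],[2,24,0],-0.7],[[0,0,-0.12],[4,52,0],-0.7],[[0,0,-0.18],[6,80,0],-0.7],[[0,0,-0.24],[9,108,0],-0.7],[[0,0,-0.3],[11,136,0],-0.7],[[0,0,-0.36],[13,160,0],-0.7],[[0,0,-0.42],[15,184,0],-0.7],[[0,0,-0.48],[16,200,0],-0.7],[[0,0,-0.492],[16.5,206.3,0],-0.7],[[0,0,-0.492],[16.5,206.3,0],-0.7]]' && python3 -m pendant '[[[0,0,0],[0,0,10],-0.7],[[0,0,0],[0,0,25],-0.7],[[0,0,0],[0,0,40],-0.7],[[0,0,0],[0,0,50],-0.7],[[0,0,0],[0,0,55],-0.7],[[0,0,0],[0,0,55],-0.7],[[0,0,0],[0,0,55],-0.7],[[0,0,0],[0,0,55],-0.7]]' && python3 chk.py; python3 go.py 475.7 328 75 1.815;  python3 - <<'E'
from h import *
s=grab_frame('scene')
save(s,'c4.png',(165,240,230,310),9)
E
```

```text
t: 22.67
position: [476.7, 328.8, 143.3]
orientation: [0.384, -3.116, 0.001]
force: [-0.0, -0.7, -1.6]
width: 19.4
grasp_force: 59.1
t: 23.33
position: [477.7, 328.1, 90.3]
orientation: [-0.382, 3.117, 0.001]
force: [-0.1, -0.7, -1.5]
width: 19.3
grasp_force: 59.1
F [ 0.14  0.13 -1.47] T [-0.022  0.011  0.032] pos [477.77 328.31  90.47] yaw 1.815 Fv 0.09 Fx -0.16 t 23.43
t 23.4833 pos [477.69 328.33  90.39] yaw_y 1.815 z [ 1.6e-03  8.0e-04 -1.0e+00] F [ 1.43  0.18 -1.32] T [-0.071  0.034  0.073] w 19.47947267499358 g 59.135141372680664
turn rz -0.0 shift [ 2.04  0.16 15.38]
```

View pics/c4.png

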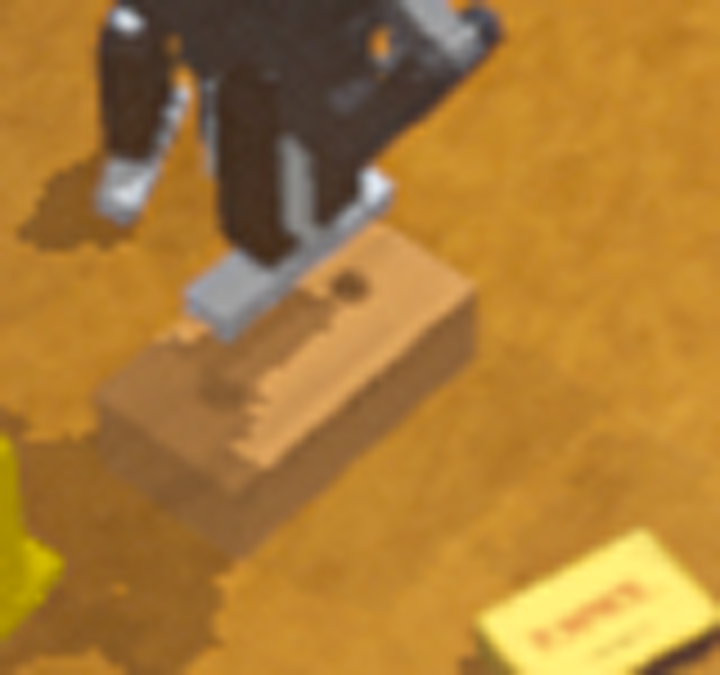

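Scene view: the spanner hangs over the block, with the block holes visible at crop (349,285) and about (222,385). I'll check their midpoint.

```bash
python3 - <<'E'
from m import *
s=grab_frame('scene')
a=np.array([349,285])/9+[230,165]-.44; b=np.array([222,385])/9+[230,165]-.44
X=atz(s,[dark(s,a,3),dark(s,b,3),a,b],30);print(X.round(1).tolist(),np.linalg.norm(X[0]-X[1]),np.linalg.norm(X[2]-X[3]),(X[2]+X[3])/2,(X[0]+X[1])/2)
E
python3 go.py 475.7 328 75 1.815
```

```text
[[500.7, 335.0, 30.0], [454.7, 325.7, 30.0], [502.9, 335.8, 30.0], [455.5, 325.4, 30.0]] 46.894440955932126 48.5334152748175 [479.20082783 330.58364433  30.        ] [477.72321662 330.35068382  30.        ]
t 23.5833 pos [477.45 328.27  90.05] yaw_y 1.815 z [ 1.1e-03  6.0e-04 -1.0e+00] F [ 1.2  -0.26 -1.18] T [0.062 0.001 0.062] w 19.609410407888614 g 59.13517355918884
turn rz 0.0 shift [ 1.78  0.15 15.05]
```

```bash

python3 -m pendant '[[[0,0,0],[0.5,0.5,5],-0.7],[[0,0,0],[0.5,0.5,10],-0.7],[[0,0,0],[0.5,0.5,15],-0.7],[[0,0,0],[0.5,0.5,18],-0.7],[[0,0,0],[0.5,0.5,18],-0.7],[[0,0,0],[0.5,0.5,18],-0.7],[[0,0,0],[0.5,0.5,18],-0.7],[[0,0,0],[0.5,0.5,18],-0.7]]' && python3 chk.py; python3 go.py 475.8 328.7 69 1.815
```

```text
t: 24.25
position: [476.7, 328.5, 71.6]
orientation: [-0.383, 3.118, 0.0]
force: [0.2, -0.2, -2.1]
width: 19.5
grasp_force: 59.1
F [-0.   -0.24 -1.69] T [ 0.009 -0.022 -0.   ] pos [476.69 328.52  71.66] yaw 1.815 Fv -0.23 Fx 0.06 t 24.35
t 24.4 pos [476.67 328.51  71.66] yaw_y 1.815 z [ 5.e-04  3.e-04 -1.e+00] F [-0.42  0.46 -1.19] T [-0.01  -0.047 -0.025] w 19.39386244682977 g 59.13739621639252
turn rz -0.0 shift [0.8  0.4  2.66]
```

Descend with force checks, tips entering around TCP z 67.

```bash

python3 -m pendant '[[[0,0,0],[0.6,0.3,1],-0.7],[[0,0,0],[0.6,0.3,2],-0.7],[[0,0,0],[0.6,0.3,3],-0.7],[[0,0,0],[0.6,0.3,4],-0.7],[[0,0,0],[0.6,0.3,4],-0.7]]' >/dev/null && python3 chk.py && python3 -m pendant '[[[0,0,0],[0,0,0.3],-0.7],[[0,0,0],[0,0,0.6],-0.7],[[0,0,0],[0,0,0.8],-0.7],[[0,0,0],[0,0,0.8],-0.7]]' >/dev/null && python3 chk.py
```

```text
F [ 0.5  -0.28 -1.78] T [0.017 0.004 0.034] pos [475.74 328.51  67.2 ] yaw 1.815 Fv -0.39 Fx -0.42 t 24.92
F [-0.42 -0.22 -2.08] T [0.011 0.015 0.006] pos [475.81 328.54  66.52] yaw 1.815 Fv -0.11 Fx 0.46 t 25.4
```

```bash

python3 -m pendant '[[[0,0,0],[0,0,0.3],-0.7],[[0,0,0],[0,0,0.6],-0.7],[[0,0,0],[0,0,0.8],-0.7],[[0,0,0],[0,0,0.8],-0.7]]' >/dev/null && python3 chk.py
```

```text
F [-0.27 -0.36 -2.12] T [ 0.006  0.017 -0.029] pos [475.78 328.54  65.69] yaw 1.815 Fv -0.28 Fx 0.35 t 25.88
```

```bash

python3 -m pendant '[[[0,0,0],[0,0,0.5],-0.7],[[0,0,0],[0,0,1],-0.7],[[0,0,0],[0,0,1.5],-0.7],[[0,0,0],[0,0,1.5],-0.7]]' >/dev/null && python3 chk.py && python3 -m pendant '[[[0,0,0],[0,0,0.7],-0.7],[[0,0,0],[0,0,1.4],-0.7],[[0,0,0],[0,0,2],-0.7],[[0,0,0],[0,0,2],-0.7]]' >/dev/null && python3 chk.py&& python3 -m pendant '[[[0,0,0],[0,0,0.7],-0.7],[[0,0,0],[0,0,1.4],-0.7],[[0,0,0],[0,0,2],-0.7],[[0,0,0],[0,0,2],-0.7]]' >/dev/null && python3 chk.py
```

```text
F [-0.05 -0.07 -2.36] T [ 0.02   0.013 -0.015] pos [475.78 328.53  64.18] yaw 1.8151 Fv -0.05 Fx 0.07 t 26.37
F [ 0.28 -0.39 -1.84] T [-0.005 -0.003  0.012] pos [475.76 328.53  62.14] yaw 1.8151 Fv -0.45 Fx -0.18 t 26.85
F [-0.2  -0.18 -1.75] T [-0.015 -0.003 -0.006] pos [475.78 328.52  60.16] yaw 1.815 Fv -0.12 Fx 0.24 t 27.33
```

```bash

python3 -m pendant '[[[0,0,0],[0,0,0.4],-0.7],[[0,0,0],[0,0,0.8],-0.7],[[0,0,0],[0,0,0.8],-0.7],[[0,0,0],[0,0,0.8],-0.7]]' >/dev/null && python3 chk.py
```

```text
F [-0.08  0.19 -1.71] T [ 0.017 -0.017  0.018] pos [475.81 328.54  59.43] yaw 1.815 Fv 0.2 Fx 0.03 t 27.82
```

Lower by 0.3 mm at a time until contact shows.

```bash

python3 -m pendant '[[[0,0,0],[0,0,0.3],-0.7],[[0,0,0],[0,0,0.5],-0.7],[[0,0,0],[0,0,0.5],-0.7]]' >/dev/null && python3 chk.py && python3 -m pendant '[[[0,0,0],[0,0,0.3],-0.7],[[0,0,0],[0,0,0.3],-0.7],[[0,0,0],[0,0,0.3],-0.7]]' >/dev/null && python3 chk.py && python3 -m pendant '[[[0,0,0],[0,0,0.3],-0.7],[[0,0,0],[0,0,0.3],-0.7],[[0,0,0],[0,0,0.3],-0.7]]' >/dev/null && python3 chk.py
```

```text
F [-0.08  0.34 -1.34] T [-0.016 -0.007  0.009] pos [475.78 328.53  58.9 ] yaw 1.815 Fv 0.35 Fx -0.0 t 28.22
F [-0.02  0.29 -2.13] T [-0.004  0.014  0.032] pos [475.81 328.55  58.62] yaw 1.815 Fv 0.28 Fx -0.05 t 28.62
F [-0.19 -0.12 -1.54] T [0.015 0.024 0.   ] pos [475.86 328.56  58.37] yaw 1.8149 Fv -0.07 Fx 0.21 t 29.02
```

```bash

python3 -m pendant '[[[0,0,0],[0,0,0.3],-0.7],[[0,0,0],[0,0,0.3],-0.7],[[0,0,0],[0,0,0.3],-0.7]]' >/dev/null && python3 chk.py && python3 -m pendant '[[[0,0,0],[0,0,0.3],-0.7],[[0,0,0],[0,0,0.3],-0.7],[[0,0,0],[0,0,0.3],-0.7]]' >/dev/null && python3 chk.py
```

```text
F [-1.2  -0.89  1.6 ] T [-0.166  0.235  0.009] pos [475.87 328.6   58.38] yaw 1.815 Fv -0.57 Fx 1.38 t 29.42
F [-3.2  -1.37  5.22] T [-0.309  0.458 -0.028] pos [475.89 328.6   58.34] yaw 1.815 Fv -0.56 Fx 3.43 t 29.82
```

```bash

python3 -m pendant '[[[0,0,0],[0,0,-0.2],-0.7],[[0,0,0],[0,0,-0.2],-0.6],[[0,0,0],[0,0,-0.2],-0.5],[[0,0,0],[0,0,-0.2],-0.4],[[0,0,0],[0,0,-0.2],-0.2],[[0,0,0],[0,0,-0.2],0.0],[[0,0,0],[0,0,-0.2],0.2],[[0,0,0],[0,0,-0.2],0.2],[[0,0,0],[0,0,-0.2],0.2]]' && python3 -m pendant '[[[0,0,0],[0,0,-5],0.2],[[0,0,0],[0,0,-15],0.2],[[0,0,0],[0,0,-30],0.2],[[0,0,0],[0,0,-50],0.2],[[0,0,0],[0,0,-75],0.2],[[0,0,0],[0,0,-100],0.2],[[0,0,0],[0,0,-130],0.2],[[0,0,0],[0,0,-150],0.2],[[0,0,0],[0,0,-160],0.2],[[0,0,0],[0,0,-160],0.2]]' && python3 - <<'E'
from h import *
s=grab_frame('scene')
im=np.hstack([s['color'][165:240,230:310],s['color'][230:305,260:340]])[:,:,::-1]
cv2.imwrite('pics/e.png',cv2.resize(im,None,fx=5,fy=5,interpolation=cv2.INTER_CUBIC))
E
```

```text
t: 30.62
position: [475.8, 328.6, 57.9]
orientation: [-0.383, 3.118, 0.0]
force: [0.0, -0.3, -0.4]
width: 51.1
grasp_force: 0.0
t: 31.45
position: [477.4, 329.4, 222.3]
orientation: [-0.382, 3.112, 0.004]
force: [-0.2, -0.2, 0.2]
width: 50.7
grasp_force: 0.0
```

View pics/e.png

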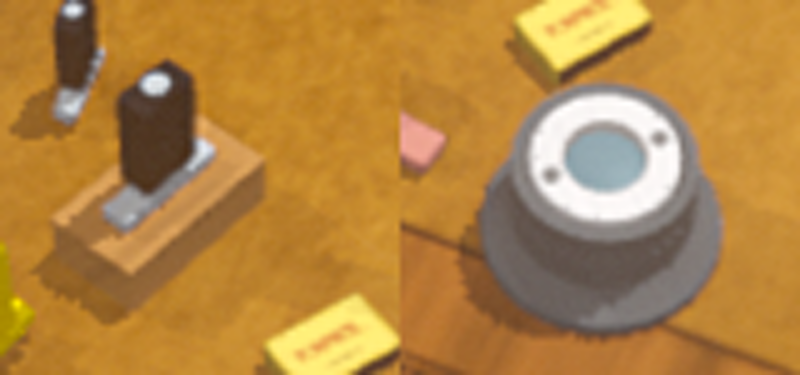

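The spanner stands upright in its block at (155,150) and the ring holes sit at the turned position, (550,175) and (660,138). Handing in.

```bash
python3 -m pendant '[[[0,0,0],[0,0,0],0.2],[[0,0,0],[0,0,0],0.2],[[0,0,0],[0,0,0],0.2]]' >/dev/null; python3 -c "
from rig import *
print(job_done())"
```

```text
the job is handed in; nothing more can be done
None
```

The ring was turned clockwise about 1.1 rad to its stop and held at about 0.5 N m with both prongs loaded (roughly 8 N and 11 N); the spanner is back upright in its block, and the job was handed in at about 32 s of the 72 s, with no verdict returned.

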